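# Slide the funnel plate out over the beaker and hold it

### The job

Take the flat funnel plate by the upright black grip at its tail and slide it out along the riser, without lifting it off, until the collared hole in its outer end stands centred over the mouth of the steel beaker that stands just beyond the end of the riser. That far out the plate is past its balance point and would tip, so finish while still holding it: level, resting on the riser, clear of the beaker, and motionless. Leave the beaker and everything else on the bench where they are.

Things in the scene. Friction and masses are not known exactly. Their poses are not given: they have to be found in the camera images.
- riser: Low bench table fixed to the bench, flat grey top 180 mm (its x) by 110 mm (its y), top face 135 mm above the bench, on two white end legs. Origin: centre of its foot on the bench. Its +x axis is the way the plate is slid, toward the beaker (roughly to the robot's left). It never moves during the job.
- riser_edge (a point): Middle of the riser's top edge on the beaker side, 90 mm along the riser's +x from its origin, at top-face height.
- funnel_plate: Loose bare aluminium plate 260 mm (its x) by 90 mm (its y) by 8 mm, about 0.45 kg (0.3 to 0.65), lying flat on the riser and jutting over its beaker-side edge. Origin: centre of its underside; +x points to the outer end with the hole, z up.
- plate_hole (a point): Centre of the 44 mm hole at the plate's outer end, at the height of the plate's upper face: 95 mm along the plate's +x from its origin. A steel collar 62 mm wide and 8 mm high surrounds the hole.
- plate_grip (a point): Centre of the upright black grip rib at the plate's tail: rib 40 mm long (plate x), 16 mm thick (plate y), 48 mm high above the plate's upper face; it is rigid with the plate, 105 mm along the plate's -x from its origin, and this point is 24 mm above the upper face, half-way up the rib. Pinch it across its 16 mm thickness, from above.
- plate_balance (a point): The plate's balance point (centre of mass): 6.5 mm along the plate's -x from its origin, 6 mm above its underside. Once it is past the riser's edge the plate tips unless held.
- beaker: Steel beaker, an open upright cylinder 70 mm across and 116 mm high standing on the bench beyond the riser's edge, its mouth 19 mm lower than the plate's underside. Origin: centre of its foot.
- beaker_mouth (a point): Centre of the beaker's mouth, at rim height, 116 mm above the bench.
- vial_a: Bystander: small vial with black cap, 22 mm across, 44 mm high, between riser and beaker, toward the robot. Origin: centre of its foot.
- bung: Bystander: brown rubber bung, 35 mm across, 32 mm high, on the far side of the beaker. Origin: centre of its foot.
- tape: Bystander: roll of tape, 62 mm across, 18 mm high, to the right of the riser. Origin: centre of its foot.
- block: Bystander: tube block 96 x 56 x 37 mm, to the right. Origin: centre of its foot.
- small_beaker: Bystander: small glass beaker, 51 mm across, 56 mm high, to the left. Origin: centre of its foot.
- vial_b: Bystander: small vial with black cap, 22 mm across, 44 mm high, to the left. Origin: centre of its foot.

How it is judged:
By the outcome, as a careful person would: the job done as asked, in the order asked, and still so for the second after the job is handed in, while the arm keeps its last pose, push and grip.
It also fails if it takes over 32 s, if anything falls off the work surface, if the arm or the gripper's body presses on something with over 40 N, if the wrist force passes 120 N, or if a joint passes its speed limit or range.

### The arm

A 6-joint arm with a two-finger parallel gripper is mounted at the origin on a cart in front of the work surface, level with it; the furniture and walls round the work are solid. World frame = base frame: x ahead of the robot, y to its left, z up, the work surface at z = 0. Lengths are in m, angles in rad, forces in N, time in s.
With the tool pointing down it reaches from about 0.375 to 0.9 m from the base axis. Payload 3.1 kg.
Tool frame: the origin (TCP) lies midway between the tips of the shut fingers; the grasp point (between the pads) lies 19 mm behind it; x points along the fingers, y is the direction in which the jaws open and shut, and the axes are right-handed (so a half turn about x gives the same grasp; the last joint's range is limited). The gripper opens to 85 mm and grips with 20 to 120 N. Pads are 22 mm wide; open, the fingers measure 114 mm over their backs; the gripper's body (76 mm by 85 mm) begins 54 mm behind the grasp point. The pads swing forward as they close: fully open they stand 13 mm farther back than shut.
Start: joints at [1.081, 0.527, 1.433, -0, 1.181, -0.178], TCP at [0.192, 0.595, 0.231] pointing down, gripper open.
Joint ranges: [-3.08, 3.08], [-0.75, 2.2], [0.22, 2.44], [-1.43, 4.57], [0, 2.65], [-2.85, 2.85]. Speed limits (rad/s): [2.79, 2.79, 3.14, 3.14, 3.14, 3.14].

### API

Orientations are given as a unit quaternion [x, y, z, w].
In Python, from station import manip gives the robot as it stands.
- The arm moves only by the tool carry_out, never from a script. Its argument "commands" is a list that holds one entry, the list of rows, each a list of 7 numbers: the shift along the tool's x, y, z in units of 25 mm (1.0 is 25 mm), then the turn, a rotation vector about the tool's x, y, z in units of 5 degrees (1.0 is 5 degrees), then the finger opening in mm, from 0 to 85.4. A call has exactly 5 rows; each row is the pose to reach, as a shift and turn from the pose commanded when the call began, along the tool's axes at that moment; what a row does not reach only later rows make up. A row lasts 1/10 s, in which the tool goes at most 50 mm and 8.59 degrees, less where a joint would pass 70% of its speed; a pose out of reach is approached as far as the arm can. A call with a gripper value outside its range is refused whole. The fingers move at their own pace and stop on an object; "force" is the grip in N (left out, the last holds). Time passes only in rows, so rows that repeat a pose let the fingers close, or fill a call up. It gives the time, the measured TCP pose, the force and the opening at its end, in the units of the state.
- manip.sense(): the state, without advancing time (a new reading comes with each control period).
- manip.snapshot(name): name is "scene" or "top" or "wrist"; returns a dict with "image" (480x640x3 uint8, red, green, blue), "fx", "fy", "cx", "cy" (pixels), "rvec" (rotation vector, rad) and "tvec" (3), from world to camera coordinates, as OpenCV has them. Camera axes: x right, y down, z forward; pixel columns grow to the right and rows downward; lengths in m; the calibration is good to about 2 mm. A picture is of the moment at which its call begins. There is no depth.
- manip.sign_off(): hands the job in, once; it reports no verdict.
The state is a dict: "t": time; "q": joint angles; "qd": joint speeds; "tau": joint torques, N m; "tcp_pos": TCP position; "tool_rot": TCP orientation; "force": force on the tool from outside, world axes, zero at the start; "ft_torque": the same for the moment, N m; "finger_gap": opening from 0.0 (shut) to 1.0 (fully open).
Only numpy, scipy, OpenCV 4.12 (cv2) and the standard library are available. Lean on these libraries where they do the work, as an engineer would, in place of code of your own. Each camera call takes 0.05 s, during which the arm holds its last target.

## Working session

There is one attempt and no reset: what is moved stays moved. The work goes in short steps, Python scripts to look and compute and a tool call to move; the robot and the scene stay as the last step left them, time stands still between calls to the robot, and variables do not carry over. Pictures are saved under pics/ and viewed, and the job is handed in when it is done.

Besides the shell and the picture viewer there is one more tool, called after ">>>" as name(argument=value, ...), one argument or row to a line, values as JSON. carry_out: Moves the arm, as the interface text tells. Its arguments: {"type":"object","properties":{"commands":{"type":"array"},"force":{"type":"number"}},"required":["commands"]}

```bash
mkdir -p pics; ls; python3 - <<'E'
from station import manip
import cv2
s=manip.sense();print(s)
for n in("scene","top","wrist"):
    d=manip.snapshot(n);cv2.imwrite(f"pics/{n}0.png",d["image"][:,:,::-1]);print(n,d["fx"],d["fy"],d["cx"],d["cy"],d["rvec"],d["tvec"])
E
```

```text
pics
{'t': 0.0, 'q': array([ 1.08045554e+00,  5.28474487e-01,  1.43392723e+00, -2.13105763e-05,
        1.18141324e+00, -1.78508615e-01]), 'qd': array([-4.08000348e-04, -1.08066557e-03, -7.60413960e-04, -2.40439267e-04,
        2.83501480e-03,  9.74834612e-05]), 'tau': array([ 6.82907539e-04, -4.42349267e+01, -1.78023988e+01, -2.86963732e-04,
        8.45865608e-03,  2.40721683e-06]), 'tcp_pos': array([0.19138288, 0.59420488, 0.23032059]), 'tool_rot': array([ 0.10905581,  0.69878068, -0.11054473,  0.69827806]), 'force': array([ 0.36289835, -0.18065343,  0.3919549 ]), 'ft_torque': array([0.00615855, 0.02587344, 0.01452022]), 'finger_gap': 0.999169580585052}
scene 541.3447716870951 541.3447716870951 327.19653780089794 238.36899261256357 [ 0.56535978 -2.53218384  1.38218558] [0.4850202  0.18517055 1.30992506]
top 528.3319703556756 528.3319703556756 319.42617272772986 238.3299108355503 [ 2.13731175 -2.10518587  0.19359997] [0.10103224 0.54052136 1.3526354 ]
wrist 379.1761476051824 379.1761476051824 322.21095961739553 245.74957208833806 [-2.32192601 -1.6912316  -0.26807108] [-0.62305459 -0.03954615  0.37993176]
```

View pics/scene0.png

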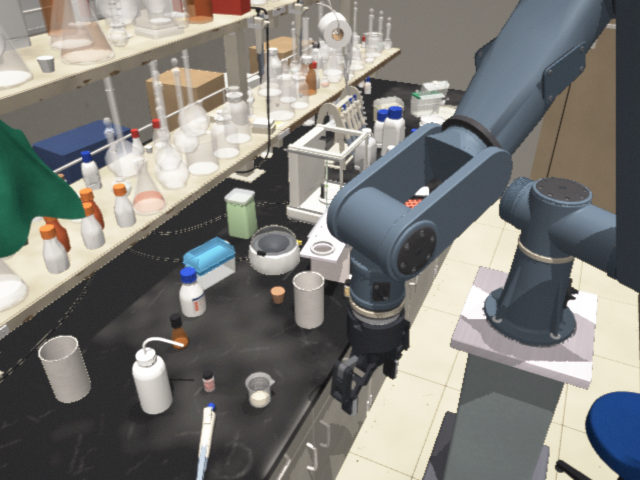

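View pics/top0.png

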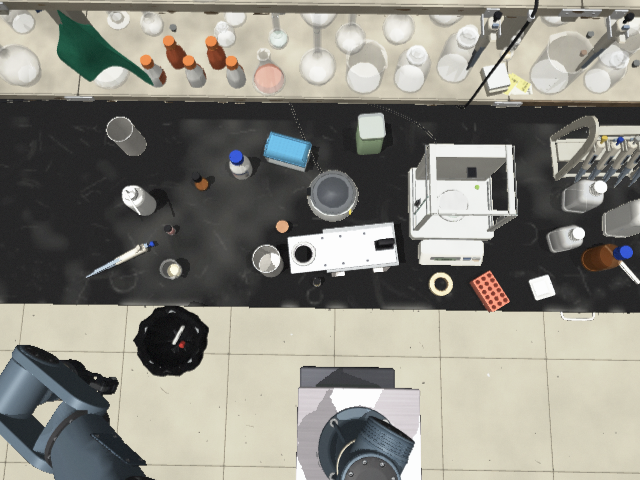

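View pics/wrist0.png

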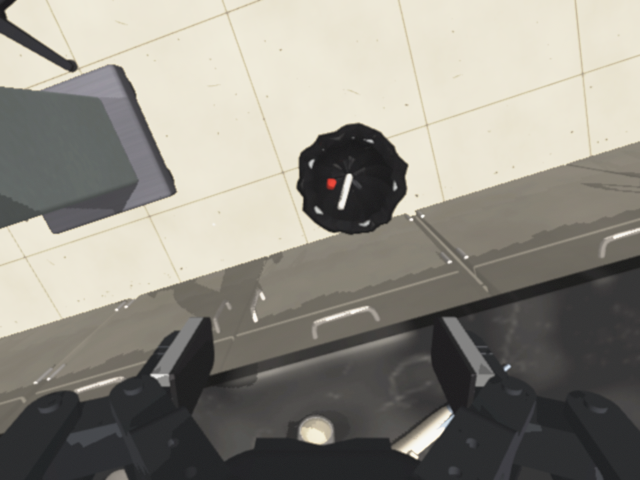

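```bash
cat > h.py <<'E'
import numpy as np,cv2
from station import manip
def ray(d,uv,z):
    R=cv2.Rodrigues(np.array(d["rvec"],float))[0];t=np.array(d["tvec"],float)
    c=-R.T@t;v=R.T@np.array([(uv[0]-d["cx"])/d["fx"],(uv[1]-d["cy"])/d["fy"],1]);s=(z-c[2])/v[2];return c+s*v
def proj(d,P):
    R=cv2.Rodrigues(np.array(d["rvec"],float))[0];p=R@np.array(P,float)+np.array(d["tvec"],float)
    return np.array([d["cx"]+d["fx"]*p[0]/p[2],d["cy"]+d["fy"]*p[1]/p[2]])
def crop(im,x0,y0,w,h,k,name):
    cv2.imwrite(name,cv2.resize(im[y0:y0+h,x0:x0+w,::-1],None,fx=k,fy=k,interpolation=cv2.INTER_CUBIC))
E
python3 - <<'E'
import cv2
im=cv2.imread("pics/top0.png")[:,:,::-1]
from h import crop
crop(im,240,190,180,120,4.4,"pics/topc.png")
E
```

```text
(no output)
```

View pics/topc.png

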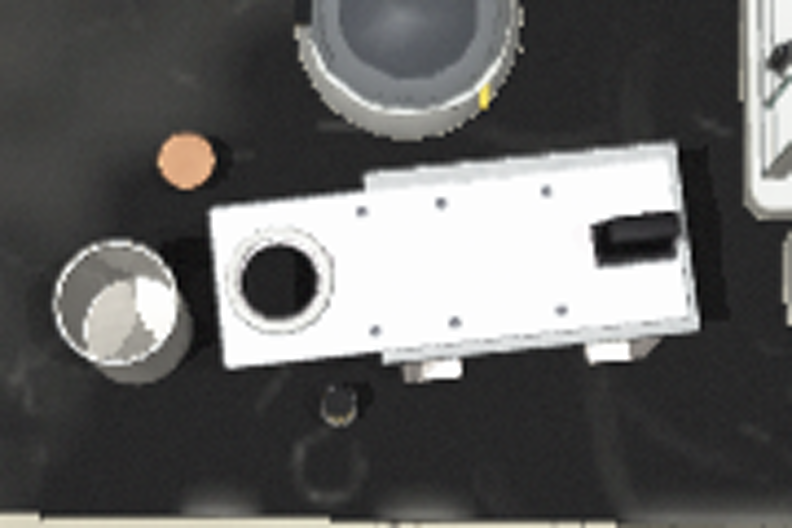

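```bash
python3 - <<'E'
import cv2,numpy as np
from h import *
d=manip.snapshot("top");im=d["image"];np.save("pics/top.npy",im)
g=cv2.cvtColor(im,cv2.COLOR_RGB2GRAY)
# hole: dark in ring
def blob(m,p,off=(0,0)):
    n,l,s,c=cv2.connectedComponentsWithStats(m.astype(np.uint8));k=l[p[1],p[0]];return l==k,s[k],c[k]
m,s,c=blob(g<120,(303,254));print("hole",s,c,"z.143",ray(d,c,.143),"z.151",ray(d,c,.151))
cs,_=cv2.findContours(m.astype(np.uint8),cv2.RETR_EXTERNAL,cv2.CHAIN_APPROX_NONE);print(cv2.fitEllipse(cs[0]))
m,s,c=blob(g<90,(385,243));print("rib",s,c)
ys,xs=np.nonzero(m);print(cv2.minAreaRect(np.c_[xs,ys].astype(np.float32)))
for (u,v) in [(210,208),(225,368),(367,190),(383,350),(362,211),(547,190),(376,331),(561,310)]:
    p=(240+u/4.4-.5+.11,190+v/4.4-.5+.11);print((u,v),ray(d,p,.143)[:2])
crop(cv2.equalizeHist(np.clip(g,200,255))[:,:,None].repeat(3,2),280,215,130,65,6,"pics/hi.png")
crop(im,245,235,45,40,16,"pics/bk.png")
dw=manip.snapshot("scene")
crop(dw["image"],230,250,130,100,6,"pics/sc.png")
E
```

```text
hole [295 245  17  18 232] [302.95689655 253.68965517] z.143 [0.48237262 0.14863269 0.143     ] z.151 [0.48110436 0.14833379 0.151     ]
((302.9510192871094, 253.7074737548828), (16.22406005859375, 16.452558517456055), 53.95612716674805)
rib [375 238  20  12 194] [384.36082474 243.64948454]
((384.51824951171875, 243.66461181640625), (10.270133018493652, 19.65681266784668), 83.6598129272461)
(210, 208) [0.52398278 0.18827491]
(225, 368) [0.43346734 0.17750205]
(367, 190) [0.53563861 0.09992163]
(383, 350) [0.44487091 0.08971731]
(362, 211) [0.52353113 0.1025675 ]
(547, 190) [ 0.53714068 -0.00164201]
(376, 331) [0.45548426 0.0937609 ]
(561, 310) [ 0.46886487 -0.00945039]
```

View pics/hi.png

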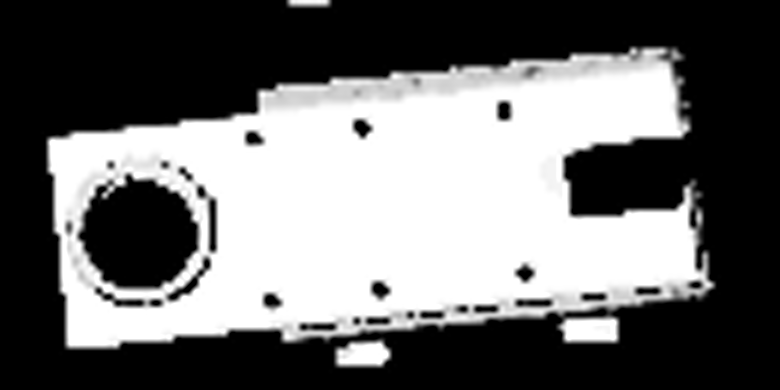

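View pics/bk.png

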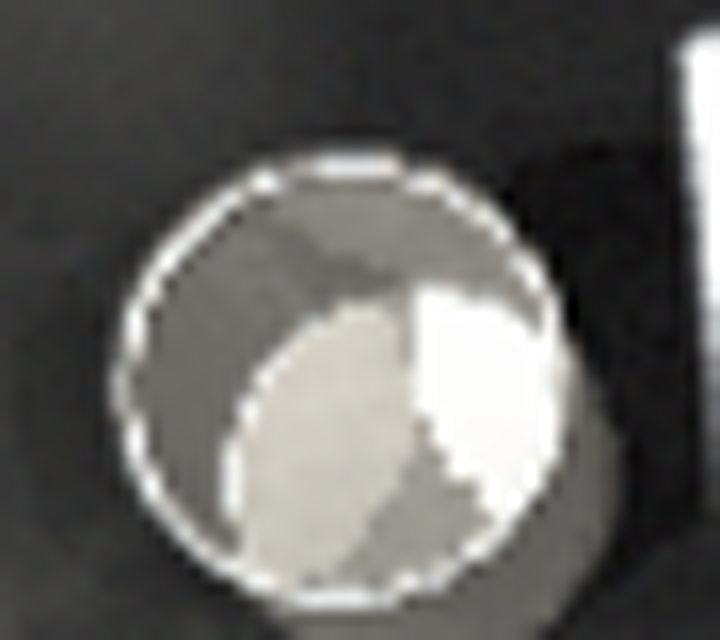

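View pics/sc.png

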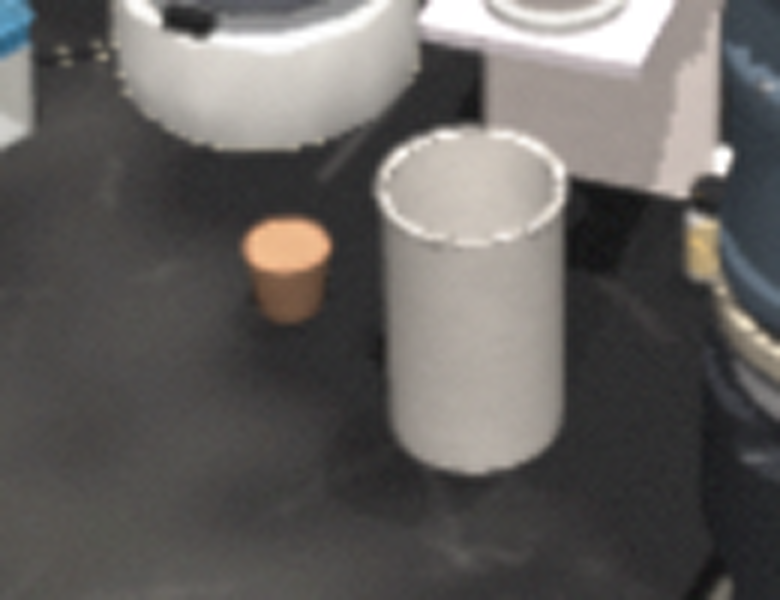

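```bash
python3 - <<'E'
from h import *
d=manip.snapshot("top");ds=manip.snapshot("scene")
for n,x in(("top",d),("sc",ds)):
    R=cv2.Rodrigues(x["rvec"])[0];print(n,"cam",-R.T@x["tvec"])
b=ray(d,(265.85,258.1),.116);b2=ray(ds,(308.1,280.6),.116);print("mouth",b,b2)
print("hole proj in scene",proj(ds,[.4818,.1485,.147]))
h=ray(d,(302.95,253.7),.147)[:2]
P=lambda u,v,z=.143:ray(d,(240+u/4.4-.39,190+v/4.4-.39),z)[:2]
v=(P(362,211)-P(547,190))+(P(376,331)-P(561,310))+(P(210,208)-P(367,190))+(P(225,368)-P(383,350));
e=v/np.linalg.norm(v);print("dir",e,np.degrees(np.arctan2(e[1],e[0])))
k=P(210,208)-P(225,368);print("end edge deg",np.degrees(np.arctan2(k[1],k[0]))+90)
# dot lines vs riser edge: hi.png coordinates
H=lambda u,v,z:ray(d,(280+u/6-.42,215+v/6-.42),z)[:2]
for a,c,z in(((260,92),(672,50),.135),((284,338),(704,286),.135),((50,138),(258,112),.143),((68,348),(283,328),.143),((254,138),(504,110),.143),((272,300),(526,272),.143)):
    w=H(*a,z)-H(*c,z);print(a,c,H(*a,z),H(*c,z),np.degrees(np.arctan2(w[1],w[0])))
g=h-.2*e;print("hole",h,"rib",g, "need",b[:2]-h,"along",(b[:2]-h)@e,"lat",(b[:2]-h)@np.array([-e[1],e[0]]))
print("rib blob expected px",proj(d,[*g,.191]),proj(d,[*g,.143]))
E
python3 -c "
import cv2;im=cv2.imread('pics/topc.png')" 
```

```text
top cam [0.27836923 0.1005541  1.42982265]
sc cam [0.0222205  1.11394482 0.86259468]
mouth [0.47404124 0.24268511 0.116     ] [0.47110248 0.24167672 0.116     ]
hole proj in scene [321.51939858 247.49863718]
dir [-0.12939037  0.99159373] 97.43436553649987
end edge deg 96.78723736286457
(260, 92) (672, 50) [0.54457642 0.10028647] [ 0.5650294  -0.07157357] 96.78682077633538
(284, 338) (704, 286) [0.44155355 0.08895794] [ 0.46570371 -0.08376471] 97.95951879097746
(50, 138) (258, 112) [0.52224373 0.18679909] [0.53447082 0.10099552] 98.11010264494674
(68, 348) (283, 328) [0.43511353 0.17713497] [0.4446492  0.08949083] 96.20934958220742
(254, 138) (504, 110) [0.52349326 0.10249106] [ 0.53682021 -0.0007778 ] 97.353435365938
(272, 300) (526, 272) [0.45611555 0.09414075] [ 0.46924545 -0.00978681] 97.20043168520363
hole [0.4817125  0.14849964] rib [ 0.50759058 -0.04981911] need [-0.00767127  0.09418547] along 0.09438630831335308 lat -0.004579911443738024
rib blob expected px [385.75711419 241.29642714] [383.42685556 244.79565451]
```

```bash
cat >> h.py <<'E'
from scipy.spatial.transform import Rotation as Ro
def toolR(deg,sgn):  # x down, y axis at angle deg (plate dir)-90
    a=np.radians(deg-90);y=sgn*np.array([np.cos(a),np.sin(a),0]);x=np.array([0,0,-1.]);return np.c_[x,y,np.cross(x,y)]
def delta(pos,R=None):
    s=manip.sense();R0=Ro.from_quat(s["tool_rot"]).as_matrix()
    sh=R0.T@(np.array(pos)-s["tcp_pos"])/.025
    rv=np.zeros(3) if R is None else np.degrees(Ro.from_matrix(R0.T@R).as_rotvec())/5
    return np.round(sh,3),np.round(rv,3)
E
python3 - <<'E'
from h import *
s=manip.sense();R0=Ro.from_quat(s["tool_rot"]).as_matrix();print(R0.round(3))
dw=manip.snapshot("wrist");R=cv2.Rodrigues(dw["rvec"])[0];c=-R.T@dw["tvec"];print("cam in tool",R0.T@(c-s["tcp_pos"]))
for sg in(1,-1): print(sg,delta([.507,-.048,.25],toolR(97.3,sg)))
d=manip.snapshot("top")
for p,z in(((408,262),.05),((410,238),.05),((410,238),.0),((425,146),.25),((413,200),.25)):print(p,z,ray(d,p,z))
crop(d["image"],380,130,160,150,4,"pics/bal.png")
E
```

```text
[[-0.     0.307  0.952]
 [-0.     0.952 -0.307]
 [-1.    -0.    -0.   ]]
cam in tool [-0.14187897 -0.00096127 -0.08051501]
1 (array([ -0.748, -20.601,  19.893]), array([1.2967e+01, 2.0000e-03, 4.0000e-03]))
-1 (array([ -0.748, -20.601,  19.893]), array([-2.3033e+01, -4.0000e-03,  2.0000e-03]))
(408, 262) 0.05 [ 0.47909457 -0.12505809  0.05      ]
(410, 238) 0.05 [ 0.54354085 -0.13137541  0.05      ]
(410, 238) 0.0 [ 0.55314975 -0.13977973  0.        ]
(425, 146) 0.25 [ 0.72563197 -0.13656167  0.25      ]
(413, 200) 0.25 [ 0.59430738 -0.10611913  0.25      ]
```

View pics/bal.png

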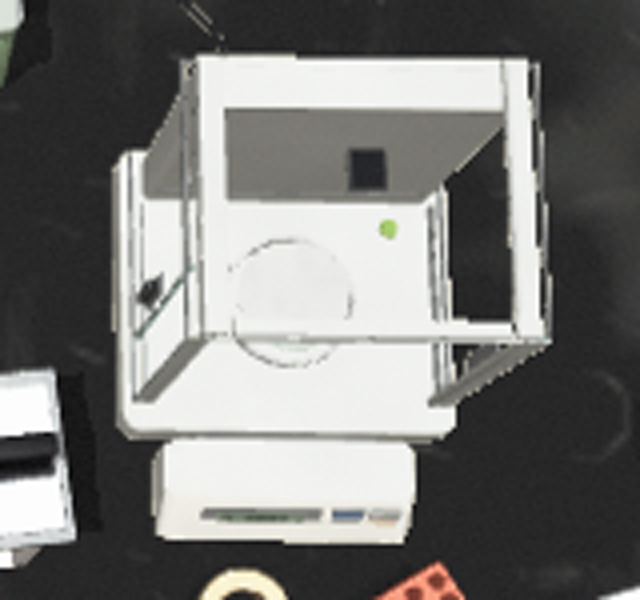

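>>> carry_out(
  commands=[
    [[-0.75, -20.6, 19.9, 13, 0, 0, 85], [-0.75, -20.6, 19.9, 13, 0, 0, 85], [-0.75, -20.6, 19.9, 13, 0, 0, 85], [-0.75, -20.6, 19.9, 13, 0, 0, 85], [-0.75, -20.6, 19.9, 13, 0, 0, 85]],
  ],
  force=60,
)

```text
t: 0.95
tcp_pos: [0.3024, 0.3689, 0.2381]
tool_rot: [0.36, 0.609, -0.359, 0.609]
force: [0.7, 0.6, -0.3]
finger_gap: 0.992
```

```bash
python3 - <<'E'
from h import *
print(delta([.507,-.048,.25],toolR(97.3,1)))
E
```

```text
(array([-0.474, -0.878, 18.556]), array([ 4.31e+00, -1.00e-03, -1.00e-02]))
```

>>> carry_out(
  commands=[
    [[-0.5, -0.9, 18.5, 4.3, 0, 0, 85], [-0.5, -0.9, 18.5, 4.3, 0, 0, 85], [-0.5, -0.9, 18.5, 4.3, 0, 0, 85], [-0.5, -0.9, 18.5, 4.3, 0, 0, 85], [-0.5, -0.9, 18.5, 4.3, 0, 0, 85]],
  ],
)

```text
t: 1.45
tcp_pos: [0.4136, 0.1447, 0.2451]
tool_rot: [0.466, 0.532, -0.465, 0.533]
force: [1.0, -0.3, 0.4]
finger_gap: 0.997
```

```bash
python3 - <<'E'
from h import *
print(delta([.507,-.048,.25],toolR(97.3,1)))
E
```

```text
(array([-0.195,  2.675,  8.139]), array([ 0.071, -0.001, -0.014]))
```

>>> carry_out(
  commands=[
    [[-0.2, 2.7, 8.1, 0, 0, 0, 85], [-0.2, 2.7, 8.1, 0, 0, 0, 85], [-0.2, 2.7, 8.1, 0, 0, 0, 85], [-0.2, 2.7, 8.1, 0, 0, 0, 85], [-0.2, 2.7, 8.1, 0, 0, 0, 85]],
  ],
)

```text
t: 1.95
tcp_pos: [0.5099, -0.05, 0.2502]
tool_rot: [0.467, 0.529, -0.466, 0.533]
force: [0.3, 0.4, 0.2]
finger_gap: 0.995
```

```bash
python3 - <<'E'
from h import *
print(manip.sense()["tcp_pos"],delta([.507,-.048,.25],toolR(97.3,1)))
for n in("wrist","scene"):
    d=manip.snapshot(n);cv2.imwrite(f"pics/{n}1.png",d["image"][:,:,::-1])
    for p in([.5065,-.05,.191],[.5065,-.05,.143],[.48,.1485,.151]):print(n,proj(d,p))
E
```

```text
[ 0.50990133 -0.04998844  0.25020439] (array([ 0.007, -0.105, -0.094]), array([ 0.02 ,  0.036, -0.044]))
wrist [317.41781653 267.18275179]
wrist [317.91603578 241.56428156]
wrist [ 314.89921483 -133.10798199]
scene [345.53960727 193.4134616 ]
scene [345.09696661 209.29308725]
scene [322.20581129 246.27833386]
```

View pics/wrist1.png

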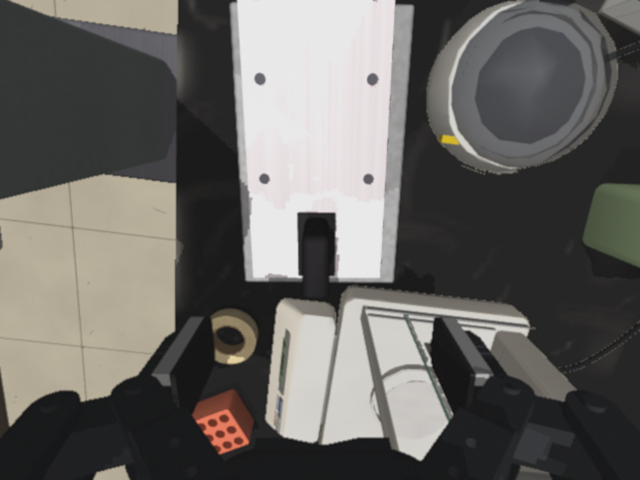

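View pics/scene1.png

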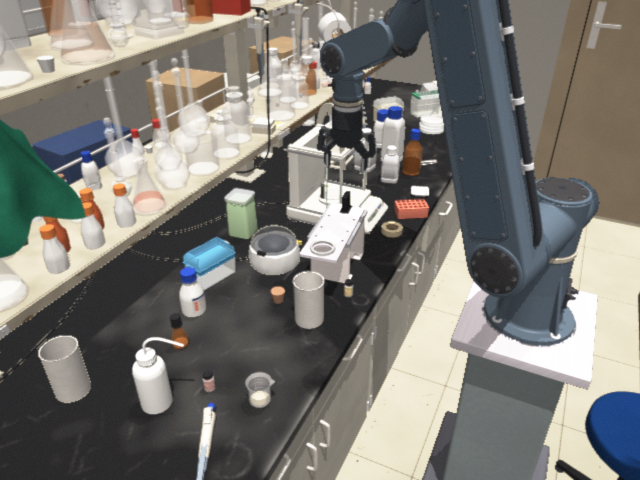

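```bash
python3 - <<'E'
from h import *
d=manip.snapshot("wrist");im=d["image"];crop(im,225,150,190,155,4,"pics/w1c.png")
s=manip.sense();R=Ro.from_quat(s["tool_rot"]).as_matrix();print(R.round(4))
for z in(.191,.167,.143):
    p=s["tcp_pos"]+R[:,0]*(s["tcp_pos"][2]-z);print(z,p,proj(d,p))
E
```

```text
[[-1.100e-03  9.913e-01  1.316e-01]
 [ 1.000e-03  1.316e-01 -9.913e-01]
 [-1.000e+00 -9.000e-04 -1.100e-03]]
0.191 [ 0.50628262 -0.04508298  0.19100006] [321.55599294 265.04933363]
0.167 [ 0.50625667 -0.04505911  0.16700009] [321.51413359 251.22049874]
0.143 [ 0.50623072 -0.04503525  0.14300011] [321.47961236 239.81591987]
```

View pics/w1c.png

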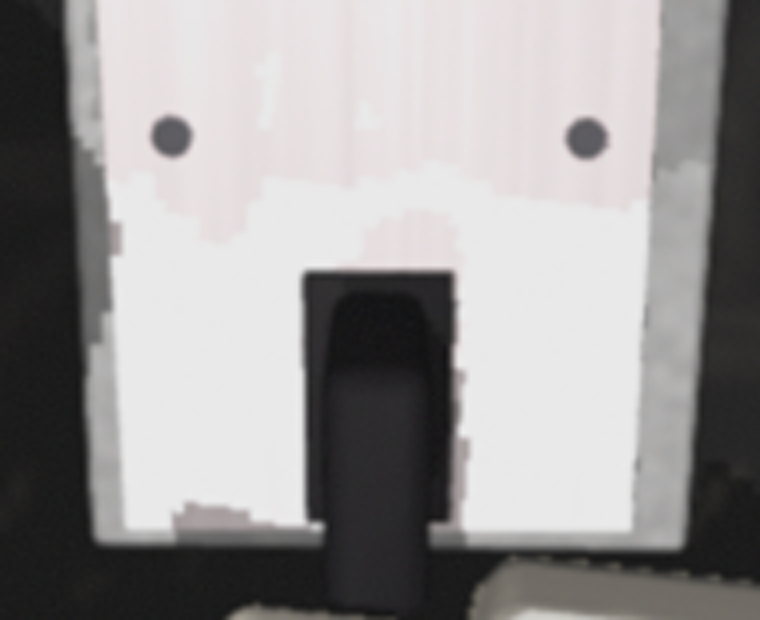

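```bash
python3 - <<'E'
from h import *
d=manip.snapshot("wrist");crop(d["image"],225,150,190,155,4,"pics/w2c.png")
s=manip.sense();R=Ro.from_quat(s["tool_rot"]).as_matrix();print(s["tcp_pos"],s["t"])
Q=lambda u,v,z:ray(d,(225+u/4-.38,150+v/4-.38),z)[:2]
for n,u,v,z in(("ribtop",378,487,.191),("top near",380,365,.191),("top far",376,608,.191),("L",327,487,.191),("R",430,487,.191),("tailL",125,530,.143),("tailR",632,530,.143),("dotL",171,136,.143),("dotR",586,138,.143),("padTL",304,270,.143),("padTR",453,270,.143)):
    p=Q(u,v,z);print(n,p.round(4), (R[:2,1:].T@(p-s["tcp_pos"][:2])).round(4))
a,b=Q(98,0,.143),Q(125,530,.143);a2,b2=Q(660,0,.143),Q(632,530,.143)
for w in(a-b,a2-b2):print(np.degrees(np.arctan2(w[1],w[0])))
for A,B in(((66,0),(97,540)),((728,0),(686,548))):
    w=Q(*A,.135)-Q(*B,.135);print("riser",Q(*B,.135),np.degrees(np.arctan2(w[1],w[0])))
E
```

```text
[ 0.50559268 -0.04399909  0.24923884] 2.15
ribtop [ 0.5039 -0.047 ] [-0.0021  0.0028]
top near [ 0.5018 -0.029 ] [-0.0018 -0.0154]
top far [ 0.506  -0.0659] [-0.0025  0.0218]
L [ 0.4967 -0.048 ] [-0.0094  0.0028]
R [ 0.5112 -0.0461] [0.0053 0.0028]
tailL [ 0.4625 -0.0803] [-0.0476  0.0302]
tailR [ 0.5518 -0.0685] [0.0425 0.0304]
dotL [ 0.4645 -0.0095] [-0.0361 -0.0397]
dotR [ 0.5318 -0.0009] [ 0.0317 -0.0392]
padTL [ 0.4886 -0.029 ] [-0.0148 -0.0172]
padTR [ 0.5134 -0.0257] [ 0.0102 -0.0171]
97.1288322073796
97.58685566760067
riser [ 0.45645489 -0.08660864] 97.13549541947401
riser [ 0.56413127 -0.07396131] 96.97845708076758
```

View pics/w2c.png

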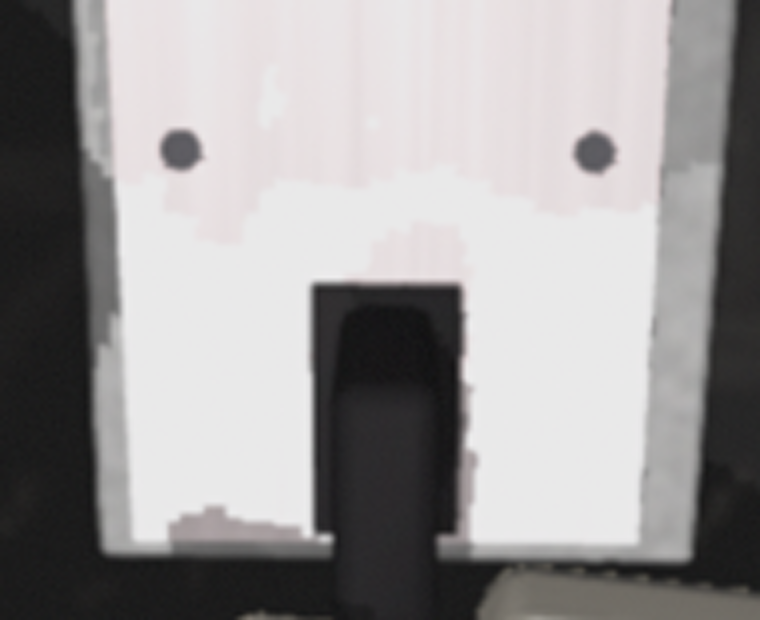

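```bash
python3 - <<'E'
from h import *
d=manip.snapshot("wrist");crop(d["image"],225,150,190,155,4,"pics/w3c.png")
s=manip.sense();R=Ro.from_quat(s["tool_rot"]).as_matrix();print(s["tcp_pos"],s["t"],abs(s["qd"]).max())
Q=lambda u,v,z:ray(d,(225+u/4-.38,150+v/4-.38),z)[:2]
for n,u,v,z in(("ribtop",385,506,.191),("L",333,506,.191),("R",437,506,.191),("tailL",134,545,.143),("tailR",640,545,.143),("padL",312,400,.143),("padR",462,400,.143)):
    p=Q(u,v,z);print(n,p.round(4), (R[:2,1:].T@(p-s["tcp_pos"][:2])).round(4))
E
python3 - <<'E'
import cv2,numpy as np
a=cv2.imread('pics/w2c.png',0);b=cv2.imread('pics/w3c.png',0);print(cv2.phaseCorrelate(a.astype(np.float32),b.astype(np.float32)))
E
```

```text
[ 0.50536864 -0.04344439  0.2493085 ] 2.2 0.01654636091918419
ribtop [ 0.5045 -0.0486] [-0.0016  0.005 ]
L [ 0.4971 -0.0496] [-0.009  0.005]
R [ 0.5118 -0.0476] [0.0058 0.005 ]
tailL [ 0.4635 -0.0819] [-0.0466  0.0325]
tailR [ 0.5529 -0.0698] [0.0436 0.0326]
padL [ 0.4918 -0.0505] [-0.0144  0.0052]
padR [ 0.5175 -0.0471] [0.0115 0.0052]
((0.33309535104666566, 0.6277648553251538), 0.1087273203531901)
```

>>> carry_out(
  commands=[
    [[0.6, -0.06, 0.25, 0, 0, 0, 85], [1.6, -0.06, 0.25, 0, 0, 0, 85], [2.6, -0.06, 0.25, 0, 0, 0, 85], [3.4, -0.06, 0.25, 0, 0, 0, 85], [3.9, -0.06, 0.25, 0, 0, 0, 85]],
  ],
)

```text
t: 2.7
tcp_pos: [0.5041, -0.0488, 0.1508]
tool_rot: [0.464, 0.534, -0.465, 0.532]
force: [-0.2, -0.0, 0.5]
finger_gap: 0.998
```

```bash
python3 - <<'E'
from h import *
for n in("wrist","scene","top"):
    d=manip.snapshot(n);cv2.imwrite(f"pics/{n}2.png",d["image"][:,:,::-1])
s=manip.sense();print(s["tcp_pos"],s["force"])
E
```

```text
[ 0.50477493 -0.04944305  0.15167813] [-0.34908098 -0.52204099  0.43549475]
```

View pics/wrist2.png

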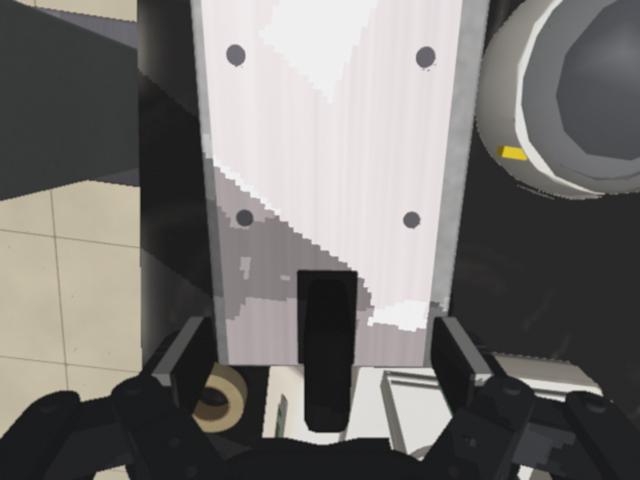

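>>> carry_out(
  commands=[
    [[0, 0.05, 0, 0, 0, 0, 85], [0, 0.05, 0, 0, 0, 0, 60], [0, 0.05, 0, 0, 0, 0, 35], [0, 0.05, 0, 0, 0, 0, 10], [0, 0.05, 0, 0, 0, 0, 8]],
  ],
  force=50,
)

```text
t: 3.35
tcp_pos: [0.5075, -0.0514, 0.1524]
tool_rot: [0.466, 0.532, -0.465, 0.532]
force: [0.3, 0.5, -0.8]
finger_gap: 0.327
```

>>> carry_out(
  commands=[
    [[0, 0, 0, 0, 0, 0, 8], [0, 0, 0, 0, 0, 0, 8], [0, 0, 0, 0, 0, 0, 8], [0, 0, 0, 0, 0, 0, 8], [0, 0, 0, 0, 0, 0, 8]],
  ],
)

```text
t: 3.85
tcp_pos: [0.5074, -0.0514, 0.1524]
tool_rot: [0.465, 0.532, -0.465, 0.532]
force: [-1.5, 0.1, 5.3]
finger_gap: 0.178
```

```bash
python3 - <<'E'
from h import *
for n in("wrist","scene","top"):
    d=manip.snapshot(n);cv2.imwrite(f"pics/{n}3.png",d["image"][:,:,::-1])
s=manip.sense();print(s["tcp_pos"],s["force"],s["ft_torque"],Ro.from_quat(s["tool_rot"]).as_matrix().round(4))
a=cv2.imread("pics/top3.png");b=cv2.imread("pics/scene3.png")
cv2.imwrite("pics/both3.png",np.vstack([cv2.resize(a[190:290,240:420],(720,400)),cv2.resize(b[170:340,250:430],None,fx=4,fy=4)[:200*3,:]])[:600*2][::1][:1000])
crop(b[:,:,::-1],250,180,160,150,5,"pics/sc3.png")
crop(a[:,:,::-1],240,190,180,120,4.4,"pics/tp3.png")
E
```

```text
[ 0.5073417  -0.05145426  0.15237447] [-1.07177832 -0.86630777  5.31194084] [-0.10605186  0.239074   -0.02630376] [[ 1.000e-04  9.911e-01  1.334e-01]
 [-3.000e-04  1.334e-01 -9.911e-01]
 [-1.000e+00  1.000e-04  3.000e-04]]
```

View pics/wrist3.png

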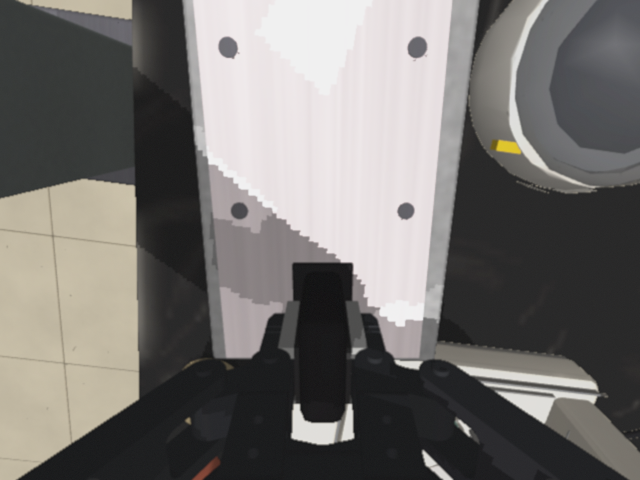

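View pics/sc3.png

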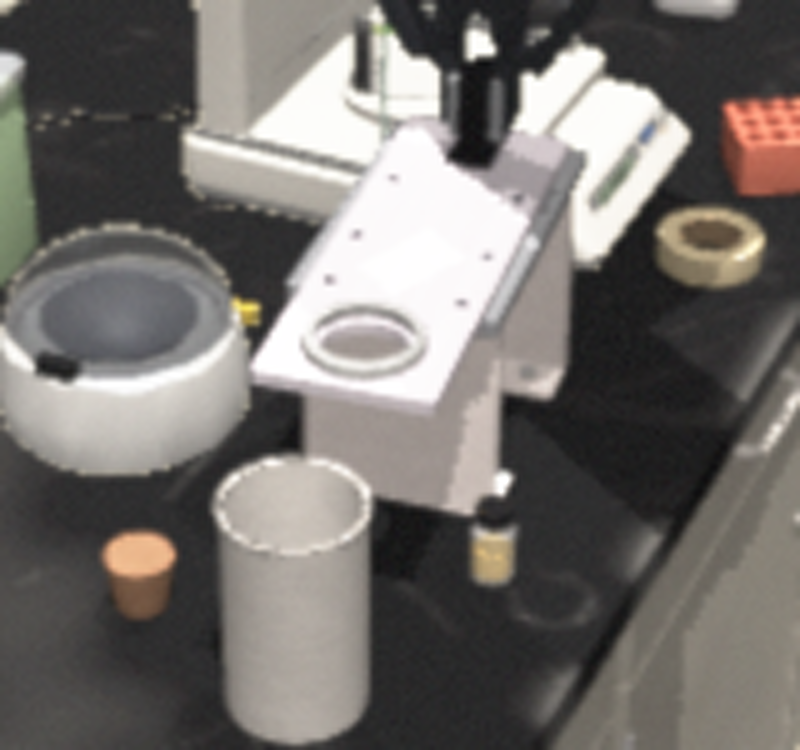

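View pics/tp3.png

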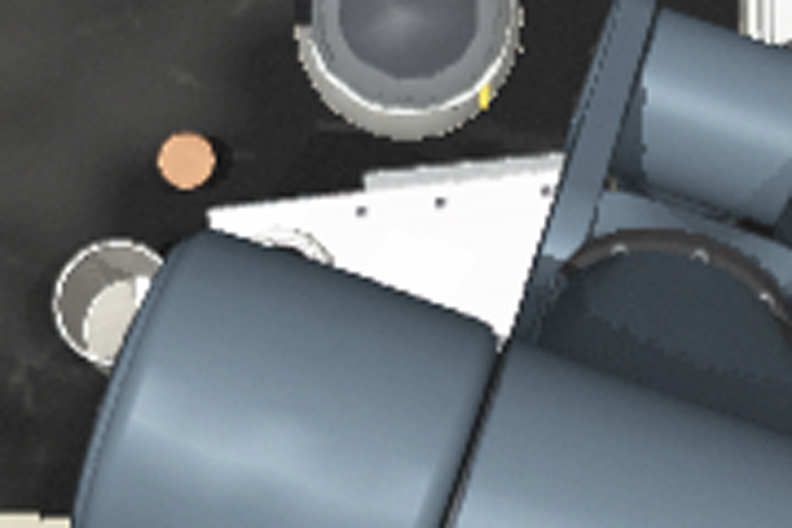

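```bash
python3 - <<'E'
from h import *
ds=manip.snapshot("scene");dt=manip.snapshot("top")
h=ray(ds,(322.6,247.0),.151)[:2];m=ray(ds,(308.2,280.6),.116)[:2];print("scene hole",h,"mouth",m,m-h)
a=ray(dt,(302.95,253.7),.147)[:2];b=ray(dt,(265.85,258.1),.116)[:2];print("top",a,b,b-a)
# end edge in scene: corners of upper face
for u,v in((253,365),(433,403),(357,233),(330,279),(487,256),(461,303)):print(ray(ds,(250+u/5-.4,180+v/5-.4),.143)[:2])
s=manip.sense();R=Ro.from_quat(s["tool_rot"]).as_matrix()
for d in(m-h,b-a):print("tool yz units",R[:2,1:].T@d/.025)
E
```

```text
scene hole [0.47783606 0.15088038] mouth [0.47089767 0.24157925] [-0.00693839  0.09069887]
top [0.4817125  0.14849964] [0.47404124 0.24268511] [-0.00767127  0.09418547]
[0.52038508 0.18422446]
[0.43111205 0.17608858]
[0.52740512 0.0558614 ]
[0.52071344 0.10085835]
[0.45909093 0.04762352]
[0.45348233 0.09288297]
tool yz units [ 0.20922487 -3.63253426]
tool yz units [ 0.19878844 -3.77466328]
```

>>> carry_out(
  commands=[
    [[0, 0, 0, 0, 0, 0, 8], [0, 0, -0.15, 0, 0, 0, 8], [0, 0.02, -0.4, 0, 0, 0, 8], [0, 0.04, -0.7, 0, 0, 0, 8], [0, 0.06, -1.0, 0, 0, 0, 8]],
  ],
  force=80,
)

```text
t: 4.6
tcp_pos: [0.5065, -0.0273, 0.1524]
tool_rot: [0.465, 0.531, -0.465, 0.534]
force: [0.5, -4.9, 4.3]
finger_gap: 0.181
```

```bash
python3 - <<'E'
from h import *
for n in("wrist","scene"):
    d=manip.snapshot(n);cv2.imwrite(f"pics/{n}4.png",d["image"][:,:,::-1])
crop(d["image"],250,180,160,150,5,"pics/sc4.png")
s=manip.sense();print(s["tcp_pos"],s["force"],s["ft_torque"],s["finger_gap"])
E
```

```text
[ 0.50629842 -0.02602143  0.15240546] [0.80465477 0.16802592 4.25173595] [-0.04763978  0.09646993  0.05846304] 0.17487687494393617
```

View pics/sc4.png

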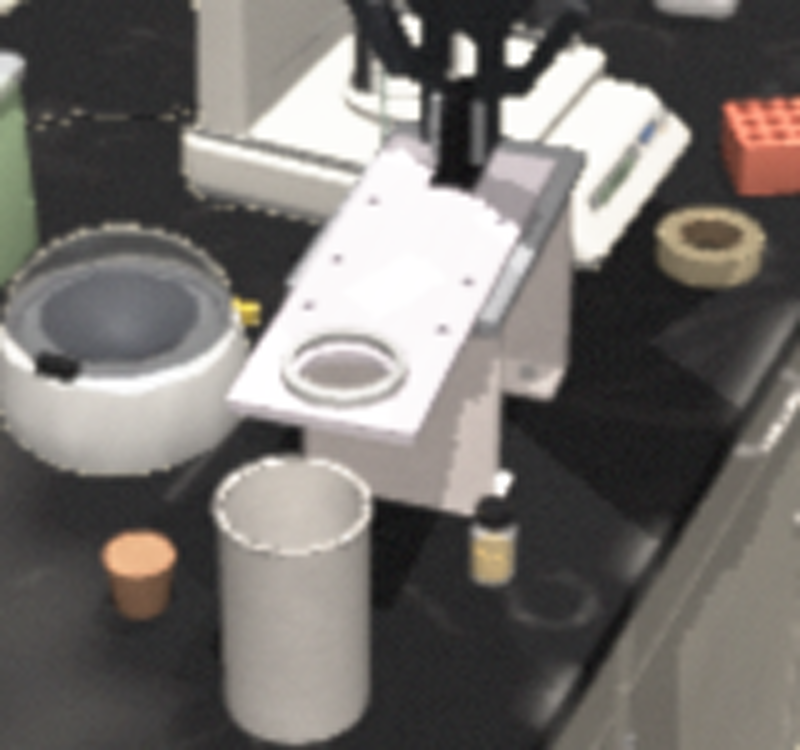

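View pics/wrist4.png

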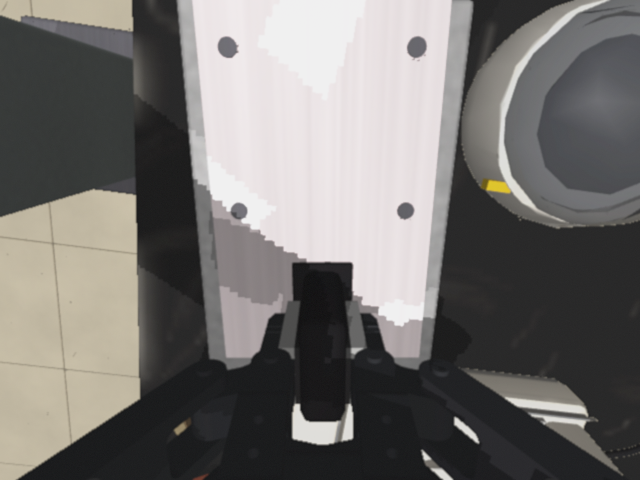

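>>> carry_out(
  commands=[
    [[0, 0.01, -0.15, 0, 0, 0, 8], [0, 0.03, -0.4, 0, 0, 0, 8], [0, 0.05, -0.7, 0, 0, 0, 8], [0, 0.06, -1.0, 0, 0, 0, 8], [0, 0.07, -1.2, 0, 0, 0, 8]],
  ],
)

```text
t: 5.2
tcp_pos: [0.5041, 0.0029, 0.1524]
tool_rot: [0.465, 0.532, -0.465, 0.533]
force: [0.5, -5.0, 5.7]
finger_gap: 0.183
```

>>> carry_out(
  commands=[
    [[0, 0.01, -0.25, 0, 0, 0, 8], [0, 0.02, -0.5, 0, 0, 0, 8], [0, 0.03, -0.75, 0, 0, 0, 8], [0, 0.05, -0.95, 0, 0, 0, 8], [0, 0.05, -1.05, 0, 0, 0, 8]],
  ],
)

```text
t: 5.7
tcp_pos: [0.5019, 0.029, 0.1526]
tool_rot: [0.465, 0.531, -0.465, 0.534]
force: [0.4, -6.0, 6.7]
finger_gap: 0.18
```

```bash
python3 - <<'E'
from h import *
for n in("wrist","top","scene"):
    d=manip.snapshot(n);cv2.imwrite(f"pics/{n}5.png",d["image"][:,:,::-1])
    if n=="top":crop(d["image"],240,190,180,120,4.4,"pics/tp5.png")
crop(d["image"],265,220,100,75,8,"pics/sc5.png")
s=manip.sense();print(s["tcp_pos"],s["force"],s["ft_torque"],s["finger_gap"])
E
```

```text
[0.50188697 0.02921456 0.15253495] [ 2.21941509 -3.45987181  5.11650856] [-0.59304996  0.16547764  0.10128194] 0.18198418128237936
```

View pics/sc5.png

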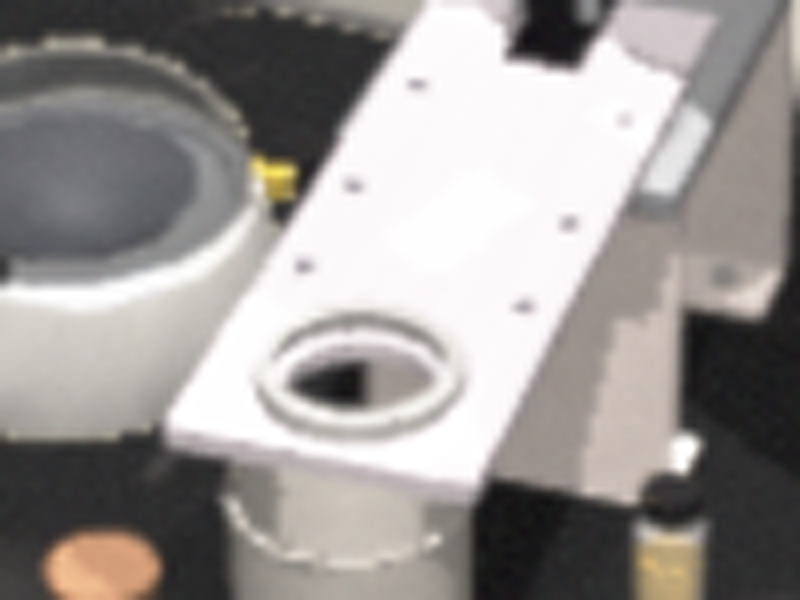

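View pics/tp5.png

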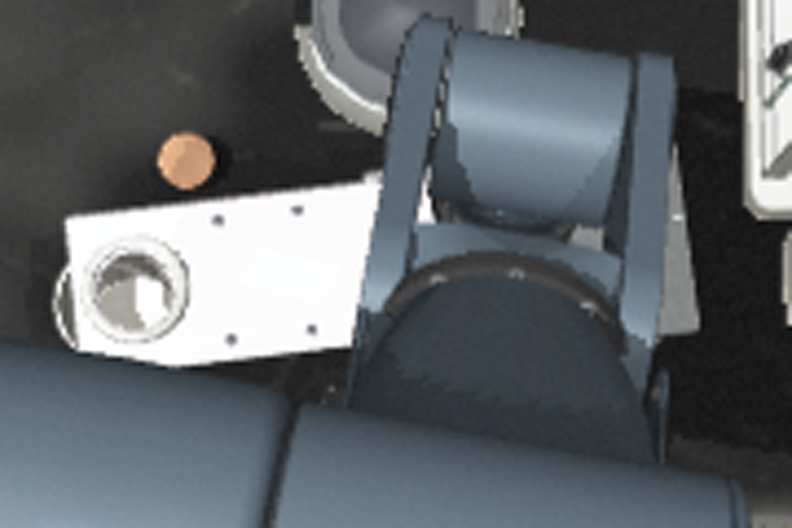

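View pics/wrist5.png

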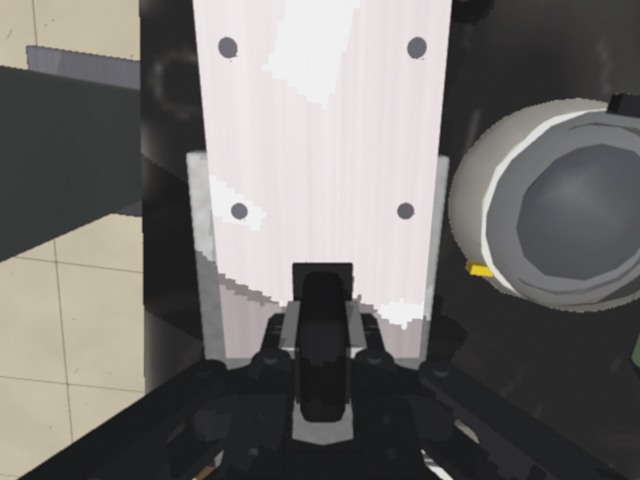

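```bash
python3 - <<'E'
from h import *
dt=manip.snapshot("top");ds=manip.snapshot("scene");im=dt["image"]
crop(im,250,235,40,38,16,"pics/ring.png")
s=manip.sense();R=Ro.from_quat(s["tool_rot"]).as_matrix()
mt=ray(dt,(265.85,258.1),.116)[:2];ms=ray(ds,(308.2,280.6),.116)[:2]
ht=ray(dt,(271.2,255.3),.151)[:2];hs=ray(ds,(309.7,266.1),.151)[:2]
for m,h in((mt,ht),(ms,hs)):print(m,h,(m-h).round(4),"tool yz",R[:2,1:].T@(m-h)/.025)
print(s["tcp_pos"],s["force"])
# collars expected px in top when centred on mouth
print("goal px",proj(dt,[*mt,.151]),proj(ds,[*ms,.151]))
E
```

```text
[0.47404124 0.24268511] [0.47595214 0.22602981] [-0.0019  0.0167] tool yz [ 0.01347192 -0.67044646]
[0.47089767 0.24157925] [0.47087774 0.23312532] [0.     0.0085] tool yz [ 0.04607616 -0.33500412]
[0.50187788 0.02922484 0.15250644] [ 0.44015375 -2.89373772  5.42862343]
goal px [264.37792509 255.97092043] [308.00086106 268.09679067]
```

View pics/ring.png

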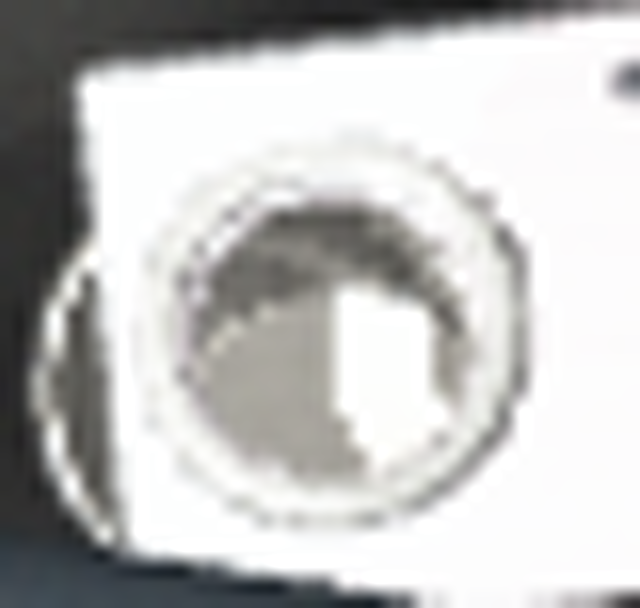

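>>> carry_out(
  commands=[
    [[0, 0, -0.12, 0, 0, 0, 8], [0, 0, -0.27, 0, 0, 0, 8], [0, 0, -0.4, 0, 0, 0, 8], [0, 0, -0.48, 0, 0, 0, 8], [0, 0, -0.48, 0, 0, 0, 8]],
  ],
)

```text
t: 6.45
tcp_pos: [0.5004, 0.0408, 0.1526]
tool_rot: [0.465, 0.531, -0.465, 0.534]
force: [0.4, -4.5, 5.6]
finger_gap: 0.179
```

```bash
python3 - <<'E'
from h import *
for n in("wrist","top","scene"):
    d=manip.snapshot(n);cv2.imwrite(f"pics/{n}6.png",d["image"][:,:,::-1])
    if n=="top":crop(d["image"],244,230,46,44,13,"pics/tp6.png")
crop(d["image"],265,220,100,75,8,"pics/sc6.png")
s=manip.sense();print(s["tcp_pos"],s["force"],s["ft_torque"],s["finger_gap"])
E
```

```text
[0.50041836 0.04082939 0.15258661] [ 0.42865804 -4.57040889  6.00765152] [-0.88496419  0.10322174  0.13620489] 0.17980552886046156
```

View pics/sc6.png

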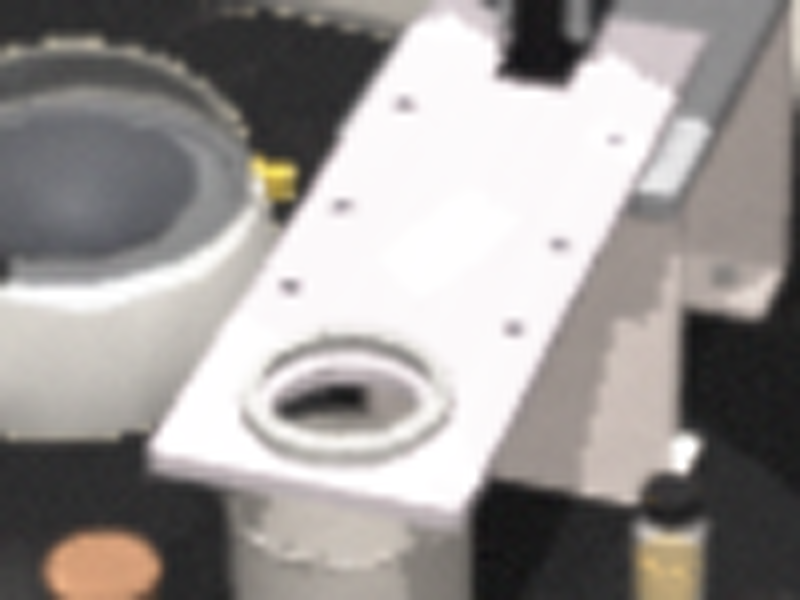

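View pics/tp6.png

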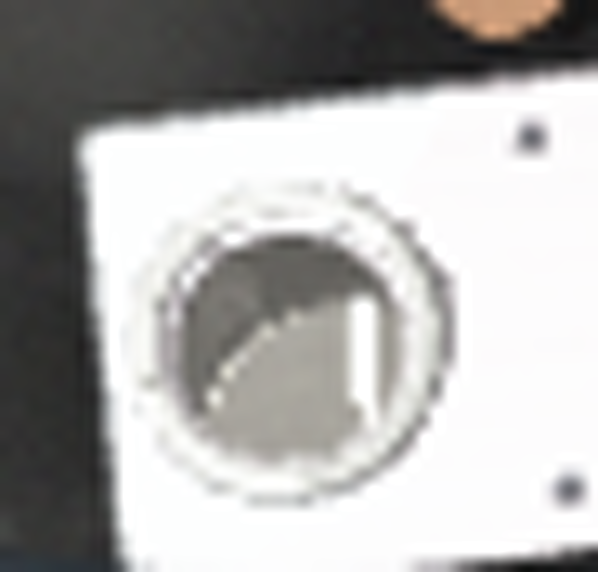

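```bash
python3 - <<'E'
from h import *
dt=manip.snapshot("top")
im0=np.load("pics/top.npy")
def radial(im,c,r0,r1,mode):
    g=cv2.GaussianBlur(cv2.cvtColor(im,cv2.COLOR_RGB2GRAY).astype(np.float32),(0,0),.6);P=[]
    for a in np.radians(np.arange(0,360,6)):
        r=np.arange(r0,r1,.1);x=(c[0]+r*np.cos(a)).astype(np.float32);y=(c[1]+r*np.sin(a)).astype(np.float32)
        v=cv2.remap(g,x[None],y[None],cv2.INTER_LINEAR)[0];gr=np.gradient(v)*mode;k=gr.argmax();P.append((x[k],y[k]))
    P=np.array(P,np.float32)
    for _ in range(4):
        (cx,cy),ax,an=cv2.fitEllipseDirect(P);rr=np.hypot(P[:,0]-cx,P[:,1]-cy);ok=abs(rr-np.median(rr))<.7
        if ok.sum()>20:P=P[ok]
    return (cx,cy),ax,len(P)
m=radial(im0,(265.8,258.1),12,17,-1);print("mouth outer",m)
h=radial(dt["image"],(265.5,256.2),6,11,1);print("hole",h)
h0=radial(im0,(302.9,253.7),6,11,1);print("hole0",h0)
mt=ray(dt,m[0],.116)[:2];s=manip.sense();R=Ro.from_quat(s["tool_rot"]).as_matrix()
for c,z in((h[0],.151),(h[0],.143)):
    d=mt-ray(dt,c,z)[:2];print(z,d,R[:2,1:].T@d/.025)
d=mt-ray(dt,h0[0],.147)[:2];print("dead",d-[-.0069,.0923])
print(s["tcp_pos"],R.round(4))
E
```

```text
mouth outer ((265.7510986328125, 258.4518737792969), (28.106252670288086, 28.465017318725586), 56)
hole ((265.3699951171875, 256.3096618652344), (17.36686134338379, 18.45724105834961), 44)
hole0 ((303.0000305175781, 253.73594665527344), (17.069211959838867, 17.564912796020508), 59)
0.151 [-9.50097424e-05  2.67685668e-03] [ 0.01059421 -0.10661644]
0.143 [-0.00131407  0.0018031 ] [-0.04241482 -0.07852162]
dead [-0.00158086  0.00222833]
[0.50039606 0.04086043 0.15259233] [[ 0.0022  0.991   0.1341]
 [-0.0017  0.1341 -0.991 ]
 [-1.      0.002   0.002 ]]
```

>>> carry_out(
  commands=[
    [[0, -0.01, -0.04, 0, 0, 0, 8], [0, -0.02, -0.07, 0, 0, 0, 8], [0, -0.02, -0.07, 0, 0, 0, 8], [0, -0.02, -0.07, 0, 0, 0, 8], [0, -0.02, -0.07, 0, 0, 0, 8]],
  ],
)

```text
t: 7.15
tcp_pos: [0.5, 0.0423, 0.1526]
tool_rot: [0.465, 0.531, -0.465, 0.534]
force: [1.5, -4.8, 5.3]
finger_gap: 0.175
```

>>> carry_out(
  commands=[
    [[0, 0, 0, 0, 0, 0, 8], [0, 0, 0, 0, 0, 0, 8], [0, 0, 0, 0, 0, 0, 8], [0, 0, 0, 0, 0, 0, 8], [0, 0, 0, 0, 0, 0, 8]],
  ],
)

```text
t: 7.65
tcp_pos: [0.5, 0.0423, 0.1526]
tool_rot: [0.465, 0.531, -0.465, 0.534]
force: [1.3, -5.2, 6.0]
finger_gap: 0.176
```

```bash
python3 - <<'E'
from h import *
for n in("wrist","top","scene"):
    d=manip.snapshot(n);cv2.imwrite(f"pics/{n}7.png",d["image"][:,:,::-1])
    if n=="top":crop(d["image"],240,190,180,120,4.4,"pics/tp7.png")
crop(d["image"],245,190,150,120,5,"pics/sc7.png")
s=manip.sense();print(s["tcp_pos"],s["force"],s["ft_torque"],s["finger_gap"],abs(s["qd"]).max(),s["tool_rot"])
E
```

```text
[0.50000166 0.04227221 0.15263513] [ 0.03483632 -3.90847742  5.40114326] [-0.98711285  0.06050251  0.06568937] 0.1771969196221964 0.0013605603804888195 [ 0.46533733  0.53121683 -0.46517208  0.53374599]
```

View pics/sc7.png

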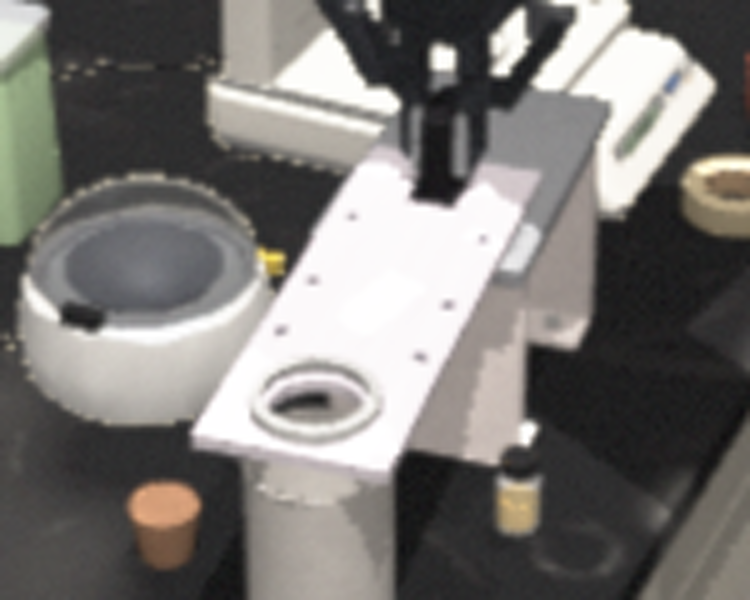

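View pics/tp7.png

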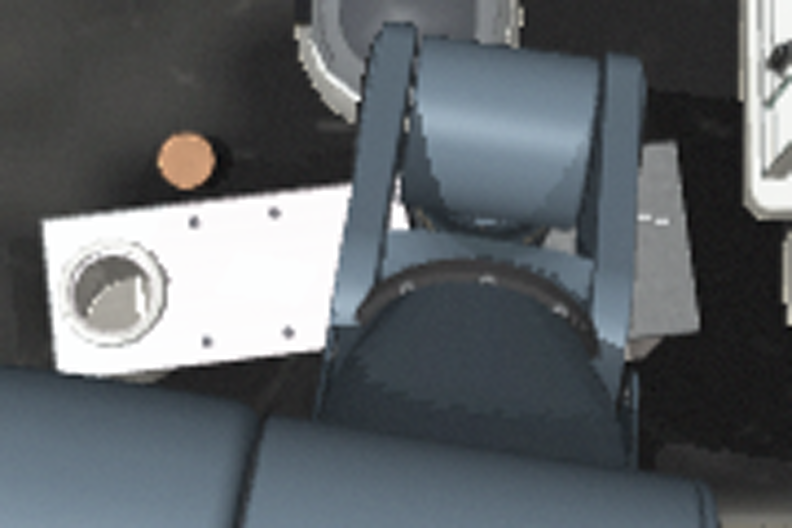

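View pics/wrist7.png

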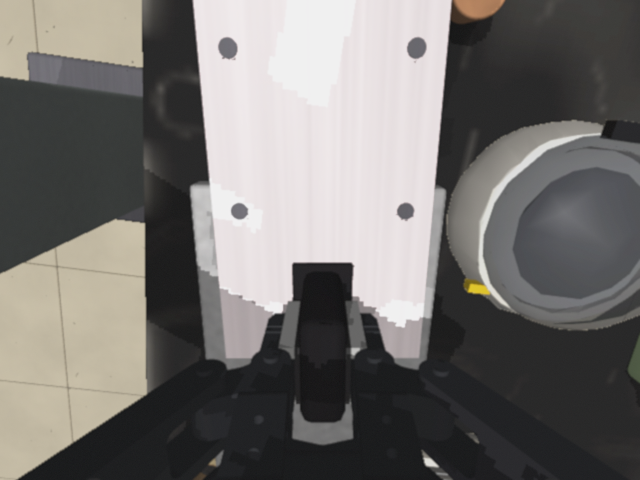

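```bash
python3 -c "
from station import manip
print(manip.sign_off(), manip.sense()['t'])"
```

```text
the job is handed in; nothing more can be done
the job is handed in; nothing more can be done
```

The plate is out over the beaker: I pinched its grip rib from above, slid it about 94 mm along the riser without lifting, and handed in while still holding it with an 80 N grip. The robot clock was at about 8 s of the allowed 32 s.

**Centring:** The last full fit, in the top view, showed the hole about 2 to 2.7 mm short of the beaker mouth's centre. I then moved the plate another 1.5 mm and checked it only by eye, so it should be within about 1 to 2 mm.

**Disagreement:** The scene camera already read the hole as centred before that last move. It disagreed with the top view by about 2 mm along the slide at that point, and by more (8 mm against 13 to 17 mm) about 12 mm earlier. I trusted the top view, because its reading matched the distance the arm had actually moved.

**Level and resting:** The arm pushes down on the riser with about 5 N, the tool tilt stayed within about 0.2°, and the plate's dots did not shift in the wrist view, so it did not slip in the jaws. I did not measure the plate's level or its clearance from the beaker directly.

**Still:** Joint speeds were about 0.001 rad/s just before handing in.

**Other items:** In the last pictures the beaker, the nearby vial and the bung looked undisturbed. I did not check the other items one by one.

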